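# Coast check of a slide carousel

## Task

Check how the scanner's slide carousel runs: push its orange knob gently to set the carousel turning anticlockwise (seen from above) at roughly one turn in 4 to 5 seconds, and let go. While it coasts untouched, follow the knob with the gripper straight above it, fingertips some 2 to 6 cm over its top and never more than 2 cm off to the side, for 5 seconds without a break, all of it before the carousel has slowed to one turn in 14 seconds (push again if it gets too slow). Then leave the carousel to come fully to rest, or stop it gently, and let nothing else on the bench be disturbed.

Things in the scene. Friction and masses are not known exactly. Their poses are not given: they have to be found in the camera images.
- housing: white housing of the slide carousel, 190 x 190 x 38 mm with a blue light strip, fixed to the bench; origin at the centre of its underside, on the bench, straight below the carousel's axis. Its place and yaw differ from run to run
- carousel (a joint): angle of the carousel about its vertical axis, rad, growing anticlockwise seen from above over any number of turns, no stops. At value a the knob lies in the direction (housing yaw + a). Free bearing: inertia 0.0100 kg m2 (mass 1.3 kg; both vary -25 to +30 %), dry friction 0.0007 N m and viscous drag 0.0001 N m s/rad, so it loses some 0.06 to 0.11 rad/s every second
- knob_top (a point): centre of the flat top of the upright orange knob on the carousel: a cylinder of 32 mm diameter and 36 mm height, on a thin stem, 100 mm from the carousel's axis; top 105 mm above the bench, lower edge 69 mm above the bench, 9 mm over the disc. It turns with the carousel. Nothing else on the disc stands more than 10 mm high
- hub_top (a point): centre of the top of the carousel's dark hub (44 mm diameter), on its axis, 70 mm above the bench. The carousel is a flat aluminium disc of 250 mm diameter, 15 mm thick, its top 60 mm above the bench, with six glass slides lying flat on it (3 mm proud)
- mouse: black computer mouse, about 75 x 60 x 32 mm, bystander; origin at its underside
- slide_box: blue slide box with white lid, 87 x 102 x 36 mm, bystander; origin at the centre of its underside
- buffer: closed bottle with blue cap, 60 mm diameter, 130 mm tall, bystander; origin at the centre of its underside
- coaster: blue round coaster, 90 mm diameter, 8 mm thick, bystander; origin at the centre of its underside

How it is judged:
By the outcome, as a careful person would: the job done as asked, in the order asked, and still so for the second after the job is handed in, with the robot touching nothing.
It also fails if it takes over 72 s, if anything falls off the work surface, if the arm or the gripper's body presses on something with over 40 N, if the wrist force passes 120 N, or if a joint passes its speed limit or range.

## Robot

A 6-joint arm with a two-finger parallel gripper is mounted at the origin on the work surface. World frame = base frame: x ahead of the robot, y to its left, z up, the work surface at z = 0. Lengths are in m, angles in rad, forces in N, time in s.
With the tool pointing down it reaches from about 0.3 to 0.75 m from the base axis. Payload 8.5 kg.
Tool frame: the origin (TCP) lies between the finger pads, 19 mm behind the fingertips; this is the grasp point; x points along the fingers, z is the direction in which the jaws open and shut, and the axes are right-handed (so a half turn about x gives the same grasp; the last joint's range is limited). The gripper opens to 85 mm and grips with 20 to 120 N. Pads are 22 mm wide; open, the fingers measure 114 mm over their backs; the gripper's body (76 mm by 85 mm) begins 54 mm behind the grasp point. The pads swing forward as they close: fully open they stand 13 mm farther back than shut.
Start: joints at [0.9, 0.381, 1.297, -0, 1.464, -0.215], TCP at [0.242, 0.494, 0.25] pointing down, gripper open.
Joint ranges: [-3.11, 3.11], [-0.89, 2.33], [0.22, 2.48], [-1.42, 4.56], [0.17, 2.85], [-2.88, 2.88]. Speed limits (rad/s): [2.39, 2.39, 3.14, 3.14, 3.14, 3.14].

## Interface

Orientations are given as [roll, pitch, yaw] about the fixed x, y, z axes, in that order (R = Rz(yaw) Ry(pitch) Rx(roll)).
In Python, from station import ctrl gives the robot as it stands. The module is installed in compiled form; this text tells all that it offers.
- The arm moves only by the shell command python3 -m creep 'ROWS' [FORCE]. ROWS is text: rows parted by semicolons, each of 7 numbers parted by spaces: the turn, a rotation vector about the tool's x, y, z in rad, then the shift along the tool's x, y, z in mm, then the closure, from 0 (fully open) to 1 (shut). A call has 1 to 20 rows; each row is the pose to reach, as a shift and turn from the pose commanded when the call began, along the tool's axes at that moment; what a row does not reach only later rows make up. A row lasts 1/12 s, in which the tool goes at most 41.7 mm and 7.16 degrees, less where a joint would pass 70% of its speed; a pose out of reach is approached as far as the arm can. A call with a gripper value outside its range is refused whole. The fingers move at their own pace and stop on an object; FORCE is the grip in N (left out, the last holds). Time passes only in rows, so rows that repeat a pose let the fingers close. It gives the time, the measured TCP pose, the force and the opening at its end, in the units of the state.
- ctrl.read_state(): the state, without advancing time (a new reading comes with each control period).
- ctrl.get_image(name): name is "scene" or "side" or "wrist"; returns the picture (420x560x3 uint8, red, green, blue); there is no depth.
- ctrl.camera_params(name): a dict with "fovy" (degrees; the focal length in pixels is half the picture's height over the tangent of half this angle, whatever the lens; pixels are square), "cx", "cy" (the principal point, pixels), "D" ([k1, k2, p1, p2, k3] as OpenCV has them; the pictures are not rectified), "extrinsics" (4x4, takes a point from world to camera coordinates). Camera axes: x right, y down, z forward; pixel columns grow to the right and rows downward; lengths in m; the calibration is good to about 2 mm. A picture is of the moment at which its call begins: read the wrist's pose just before it. camera_params takes no time and is no camera call; for the wrist camera it gives the pose at the moment of the call.
- ctrl.hand_in(): hands the job in, once; it reports no verdict.
Trained networks look in the newest picture that a camera, given by its name, has taken for a name from the list of things; names that differ only in an ending like _2 or _b are one class to them, and where a whole thing is asked for, a point or a joint stands for the part that bears it (a point fixed in the world has none). Each returns a list of dicts, best first, with "conf" (0 to 1); they miss things now and then, are a little off and sometimes report something else, mostly with a low value. They report only what shows in the picture. A call takes as long as a camera call.
- ctrl.spot_in(camera, query): "point" ([x, y, z] in m, in the coordinates of the camera as it stood for that picture, good to about 4 mm: the middle of the surface that is visible of it).
- ctrl.tip_of(camera, query): "point" ([x, y, z] in m, in the coordinates of the camera as it stood for that picture, good to about 4 mm: a listed point, or the origin of a listed thing).
The state is a dict: "clock": time; "joints": joint angles; "joint_velocities": joint speeds; "joint_efforts": joint torques, N m; "ee_pos": TCP position; "eef_rot": TCP orientation; "wrist_force": force on the tool from outside, world axes, zero at the start; "wrist_torque": the same for the moment, N m; "finger_gap": finger opening in m.
Only numpy, scipy, OpenCV 4.12 (cv2) and the standard library are available. Lean on these libraries where they do the work, as an engineer would, in place of code of your own. Each camera call takes 0.05 s, during which the arm holds its last target. There are 200 camera calls.

## Working session

There is one attempt and no reset: what is moved stays moved. The work goes in short steps, Python scripts to look and compute and a shell command to move; the robot and the scene stay as the last step left them, time stands still between calls to the robot, and variables do not carry over. Pictures are saved under pics/ and viewed, about 8 in all and at most 12, crops included, and the job is handed in when it is done.

```bash
mkdir -p pics
cat > h.py <<'E'
import numpy as np, cv2
from station import ctrl
from scipy.spatial.transform import Rotation as R
def w(cam,p):
    E=np.array(ctrl.camera_params(cam)["extrinsics"]); return (np.linalg.inv(E)@np.r_[p,1])[:3]
def tool():
    s=ctrl.read_state(); return np.array(s["ee_pos"]), R.from_euler('xyz',s["eef_rot"]).as_matrix(), s
E
python3 - <<'E'
from h import *
p,M,s=tool(); print(s); print(M.round(3))
ims=[]
for c in("scene","side"):
    im=ctrl.get_image(c); ims.append(im)
    for q in("knob_top","hub_top","housing","mouse","slide_box","buffer","coaster"):
        print(c,q,[(w(c,d["point"]).round(3),round(d["conf"],2)) for d in ctrl.tip_of(c,q)[:2]])
cv2.imwrite("pics/a.png",cv2.cvtColor(cv2.resize(np.hstack(ims),(800,300)),cv2.COLOR_RGB2BGR))
print(ctrl.read_state()["clock"])
E
```

```text
{'clock': 0.0, 'joints': array([ 8.99697184e-01,  3.81206539e-01,  1.29828487e+00, -1.96779355e-05,
        1.46359676e+00, -2.15295969e-01]), 'joint_velocities': array([-0.00027473,  0.00011996,  0.00021208,  0.00132791, -0.00030962,
        0.00112428]), 'joint_efforts': array([-8.54212467e-04, -4.48461592e+01, -2.31277013e+01, -1.84098913e-04,
        4.74333516e-03, -2.23909808e-05]), 'ee_pos': array([0.24193053, 0.4936269 , 0.24939797]), 'eef_rot': array([ 2.93937624,  1.56930068, -2.22881379]), 'wrist_force': array([-0.26584256,  0.16950068, -0.15962251]), 'wrist_torque': array([ 0.02870116,  0.01740279, -0.01259195]), 'finger_gap': 0.08532040194798148}
[[-0.001 -0.898  0.44 ]
 [-0.001  0.44   0.898]
 [-1.     0.    -0.001]]
scene knob_top [(array([0.543, 0.076, 0.102]), 0.82)]
scene hub_top [(array([ 0.524, -0.028,  0.068]), 0.96)]
scene housing [(array([ 0.526, -0.024, -0.002]), 0.6)]
scene mouse [(array([0.559, 0.427, 0.005]), 0.66)]
scene slide_box [(array([ 0.406, -0.446,  0.001]), 0.78)]
scene buffer [(array([0.426, 0.437, 0.002]), 0.64)]
scene coaster [(array([ 0.546, -0.473, -0.003]), 0.6), (array([0.535, 0.073, 0.104]), 0.35)]
side knob_top [(array([0.533, 0.077, 0.103]), 0.7)]
side hub_top [(array([ 0.525, -0.022,  0.069]), 0.66)]
side housing [(array([ 0.525, -0.026, -0.   ]), 0.64)]
side mouse [(array([ 0.556,  0.435, -0.   ]), 0.66)]
side slide_box [(array([ 0.406, -0.443, -0.002]), 0.78)]
side buffer [(array([ 0.425,  0.445, -0.001]), 0.73)]
side coaster [(array([ 0.553,  0.434, -0.   ]), 0.69)]
0.8
```

View pics/a.png

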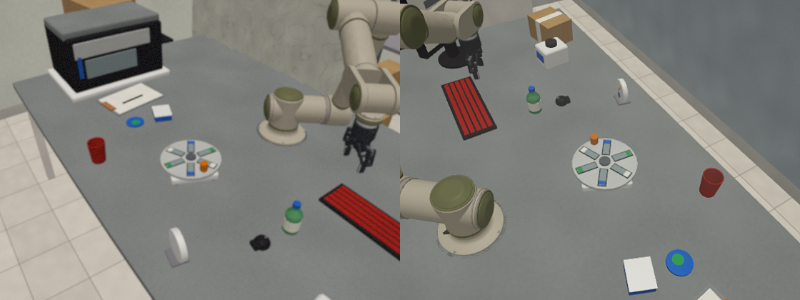

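The picture agrees with the networks: the carousel is at about (0.525, -0.025) m. The knob is on its +y side at about 83°, with a measured radius of 0.102 m against 0.100 given. The side view's coaster report (0.553, 0.434) is really the mouse. I'll move over to a point behind the knob, fingers shut.

```bash
python3 -m creep '-0.5 0 0 0 -30 -13 1;-0.977 0 0 0 -70 -30 1;-0.977 0 0 0 -110 -48 1;-0.977 0 0 0 -150 -65 1;-0.977 0 0 0 -190 -82 1;-0.977 0 0 0 -230 -100 1;-0.977 0 0 0 -270 -117 1;-0.977 0 0 0 -310 -134 1;-0.977 0 0 0 -350 -152 1;-0.977 0 0 20 -385 -167 1;-0.977 0 0 40 -415 -180 1;-0.977 0 0 60 -440 -191 1;-0.977 0 0 75 -460 -199 1;-0.977 0 0 85 -470 -204 1;-0.977 0 0 90 -476 -206 1;-0.977 0 0 90 -476 -206 1;-0.977 0 0 90 -476 -206 1' 20
python3 - <<'E'
from h import *
p,M,s=tool(); print(p,M.round(3),s["clock"],s["finger_gap"],s["wrist_force"])
ims=[]
for c in("scene","side","wrist"):
    ims.append(ctrl.get_image(c))
    for q in("knob_top","hub_top"): print(c,q,[(w(c,d["point"]).round(3),round(d["conf"],2)) for d in ctrl.tip_of(c,q)[:2]])
cv2.imwrite("pics/b.png",cv2.cvtColor(np.hstack([ims[1][100:300,200:400],cv2.resize(ims[2],(267,200)),ims[0][150:350,150:350]]),cv2.COLOR_RGB2BGR))
E
```

```text
clock: 2.22
ee_pos: [0.5786, 0.0997, 0.1603]
eef_rot: [0.187, 1.57, 2.278]
wrist_force: [0.2, -0.3, 0.5]
finger_gap: 0.0003
[0.57860964 0.09973602 0.16030196] [[-0.    -0.867 -0.498]
 [ 0.    -0.498  0.867]
 [-1.     0.     0.   ]] 2.2167 0.0003135882744366201 [ 0.20063101 -0.31751491  0.45937933]
scene knob_top [(array([0.539, 0.074, 0.102]), 0.73), (array([0.43 , 0.437, 0.002]), 0.56)]
scene hub_top [(array([ 0.526, -0.027,  0.07 ]), 0.81), (array([0.557, 0.429, 0.003]), 0.16)]
side knob_top [(array([0.534, 0.078, 0.105]), 0.76)]
side hub_top [(array([ 0.526, -0.016,  0.066]), 0.71)]
wrist knob_top [(array([0.535, 0.077, 0.104]), 0.57)]
wrist hub_top [(array([ 0.526, -0.021,  0.067]), 0.92)]
```

View pics/b.png

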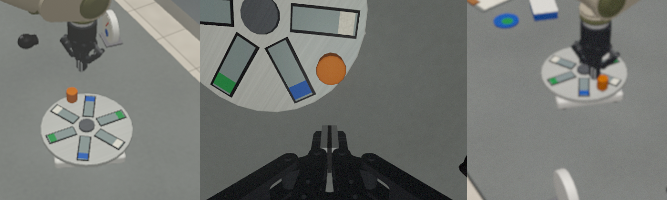

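Run:
```python
from h import *
p,M,s=tool(); c=np.array([.5255,-.0235]); n=M[:2,1]
pos=lambda a:np.r_[c+.1*np.array([np.cos(a),np.sin(a)])-.027*n,.099]
d=np.pi/180; A=[79*d+.2*k/12 for k in range(7)]
print("A");[print((M.T@(pos(a)-p)*1000).round(1)) for a in A]
a=A[-1];v=.2;q=pos(a);print("B",a/d)
for k in range(17):
    v2=min(1.4,v+1.2/14); a+=(v+v2)/24; v=v2; print((M.T@(pos(a)-q)*1000).round(1),round(a/d,1),round(v,2))
```

```text
A
[61.4 15.1 -4.7]
[61.4 16.3 -3.6]
[61.4 17.6 -2.6]
[61.4 18.9 -1.5]
[61.4 20.3 -0.5]
[61.4 21.6  0.5]
[61.4 23.   1.5]
B 84.72957795130823
[-0.   1.7  1.1] 85.9 0.29
[-0.   4.   2.6] 87.5 0.37
[-0.   6.9  4.4] 89.4 0.46
[-0.  10.5  6.5] 91.8 0.54
[-0.  14.9  8.7] 94.6 0.63
[-0.  20.  10.9] 97.8 0.71
[-0.  25.9 13.1] 101.4 0.8
[-0.  32.7 15.1] 105.5 0.89
[-0.  40.2 16.7] 109.9 0.97
[-0.  48.6 17.8] 114.7 1.06
[-0.  57.8 18.2] 120.0 1.14
[-0.  67.6 17.7] 125.7 1.23
[-0.  78.1 16.1] 131.7 1.31
[-0.  89.  13.2] 138.2 1.4
[-0.  99.8  8.9] 144.9 1.4
[ -0.  110.1   3.3] 151.6 1.4
[ -0.  119.7  -3.3] 158.3 1.4
```

```bash
python3 -m creep '0 0 0 10 0 -1 1;0 0 0 22 2 -2 1;0 0 0 35 4 -3 1;0 0 0 48 6 -4 1;0 0 0 56 8 -5 1;0 0 0 61 10 -6 1;0 0 0 61.4 12 -6 1;0 0 0 61.4 13.5 -5.5 1;0 0 0 61.4 15 -4.7 1;0 0 0 61.4 16.3 -3.6 1;0 0 0 61.4 17.6 -2.6 1;0 0 0 61.4 19 -1.5 1;0 0 0 61.4 20.3 -0.5 1;0 0 0 61.4 21.6 0.5 1;0 0 0 61.4 23 1.5 1'
python3 -m creep '0 0 0 0 1.7 1.1 1;0 0 0 0 4 2.6 1;0 0 0 0 7 4.4 1;0 0 0 0 10.5 6.5 1;0 0 0 0 15 8.7 1;0 0 0 0 20 11 1;0 0 0 0 26 13 1;0 0 0 0 32.7 15 1;0 0 0 0 40.2 16.7 1;0 0 0 0 48.6 17.8 1;0 0 0 0 57.8 18.2 1;0 0 0 0 67.6 17.7 1;0 0 0 0 78 16 1;0 0 0 0 89 13.2 1;0 0 0 0 99.8 9 1;0 0 0 0 110 3.3 1;0 0 0 0 119.7 -3.3 1;0 0 0 0 122 -4 1;0 0 0 -6 120 -3 1;0 0 0 -20 115 0 1'
cat > meas.py <<'E'
from h import *
c=np.array([.5255,-.0235])
def knob(cams=("scene","side")):
    out=[]
    for cam in cams:
        t=ctrl.read_state()["clock"]; E=np.linalg.inv(np.array(ctrl.camera_params(cam)["extrinsics"])); ctrl.get_image(cam)
        for d in ctrl.tip_of(cam,"knob_top"):
            q=(E@np.r_[d["point"],1])[:3]; r=np.hypot(*(q[:2]-c))
            if abs(r-.1)<.02 and abs(q[2]-.105)<.02:
                out.append((t,np.arctan2(q[1]-c[1],q[0]-c[0]),r,d["conf"])); break
    for o in out:
        print(cam,"t %.3f ang %.3f r %.3f conf %.2f"%o); open("log.txt","a").write("%f %f\n"%o[:2])
    return out
if __name__=="__main__": knob(); p,M,s=tool(); print(p,s["clock"],s["wrist_force"])
E
python3 meas.py
```

```text
clock: 3.92
ee_pos: [0.558, 0.0893, 0.0987]
eef_rot: [-2.087, 1.571, 0.005]
wrist_force: [0.3, -0.7, -0.8]
finger_gap: 0.0
clock: 5.58
ee_pos: [0.4578, 0.0316, 0.1181]
eef_rot: [0.858, 1.568, 2.948]
wrist_force: [0.0, 0.4, 0.0]
finger_gap: 0.0001
side t 5.583 ang -3.132 r 0.096 conf 0.56
[0.45860713 0.03216945 0.118699  ] 5.7833 [-0.49091099 -0.45480791 -0.6261909 ]
```

```bash
python3 -m creep '0 0 0 -12 0 0 1;0 0 0 -24 0 0 1;0 0 0 -36 0 0 1;0 0 0 -43 0 0 1;0 0 0 -43 0 0 1'
python3 meas.py
python3 -m creep '0 0 0 0 0 0 1;0 0 0 0 0 0 1;0 0 0 0 0 0 1;0 0 0 0 0 0 1;0 0 0 0 0 0 1'
python3 meas.py
python3 -m creep '0 0 0 0 0 0 1;0 0 0 0 0 0 1;0 0 0 0 0 0 1;0 0 0 0 0 0 1;0 0 0 0 0 0 1'
python3 meas.py
python3 - <<'E'
import numpy as np
a=np.loadtxt("log.txt"); t=a[:,0];y=np.unwrap(a[:,1]);print(y.round(3),np.polyfit(t-t[0],y,1))
E
```

```text
clock: 6.2
ee_pos: [0.4588, 0.0319, 0.1623]
eef_rot: [-2.308, 1.569, -0.216]
wrist_force: [0.1, -0.1, -0.2]
finger_gap: 0.0
side t 6.200 ang -2.313 r 0.102 conf 0.63
side t 6.300 ang -2.240 r 0.103 conf 0.68
[0.45803759 0.03197497 0.16083724] 6.4 [-0.57039387 -0.25120463 -0.02402943]
clock: 6.82
ee_pos: [0.4584, 0.0319, 0.1615]
eef_rot: [0.988, 1.571, 3.08]
wrist_force: [0.0, -0.0, 0.6]
finger_gap: -0.0002
side t 6.817 ang -1.487 r 0.103 conf 0.93
side t 6.917 ang -1.456 r 0.102 conf 0.83
[0.45838868 0.03191554 0.16163039] 7.0167 [-0.38793047 -0.13323274  0.04963942]
clock: 7.43
ee_pos: [0.4584, 0.0319, 0.1616]
eef_rot: [-2.818, 1.571, -0.726]
wrist_force: [-0.2, -0.3, -0.1]
finger_gap: 0.0002
side t 7.433 ang -0.748 r 0.105 conf 0.79
side t 7.533 ang -0.609 r 0.101 conf 0.63
[0.45840945 0.0319151  0.16164484] 7.6333 [-0.43556288 -0.7874398  -0.19032756]
[-3.132 -2.313 -2.24  -1.487 -1.456 -0.748 -0.609] [ 1.29105975 -3.13229304]
```

Running at about 1.37 rad/s just after release (4.6 s/turn), slowing slowly. Next, the plan to meet and follow the knob.

```bash
cat > plan.py <<'E'
from h import *
import sys
from scipy.optimize import least_squares
c=np.array([.5255,-.0235]); N=int(sys.argv[1]); B=int(sys.argv[2])  # rows, blend rows
a=np.loadtxt("log.txt"); T0=5.583; t=a[:,0]-T0
f=lambda x,t:x[0]+x[1]*t-x[2]*t*t/2
def res(x):
    e=a[:,1]-f(x,t); return np.r_[np.arctan2(np.sin(e),np.cos(e))/.04,(x[2]-.08)/.02]
x=least_squares(res,[3.15,1.37,.08],loss='soft_l1').x
p,M,s=tool(); t0=s["clock"]-T0
k=lambda u:np.r_[c+.1*np.array([np.cos(f(x,u)),np.sin(f(x,u))]),.162]
print("fit",x.round(3),"clock",s["clock"],"w",x[1]-x[2]*t0,"off mm",((k(t0)-p)*1000).round(1), "res",(res(x)*.04).round(3)[-5:-1])
for i in range(1,N+1):
    u=min(1,i/B) if B else 1; u=u*u*(3-2*u)
    g=k(t0+i/12+(.02 if i==N else .0)*1)
    print("%.0f %.0f %.0f"%tuple(M.T@(u*(g-p))*1000),end=" | ")
E
python3 plan.py 20 13
```

```text
fit [3.133 1.369 0.077] clock 7.6333 w 1.2120799166061584 off mm [ 154.6 -103.7    0.4] res [ 0.033 -0.063  0.001  0.017]
-0 -2 -3 | -0 -6 -10 | -0 -14 -20 | -0 -25 -32 | -0 -39 -43 | -0 -54 -54 | -0 -70 -64 | -0 -86 -70 | -0 -100 -74 | -0 -113 -74 | -0 -122 -71 | -0 -127 -66 | -0 -128 -57 | -0 -125 -48 | -0 -121 -40 | -0 -117 -32 | -0 -112 -24 | -0 -107 -17 | -0 -100 -10 | -0 -92 -3 |
```

```bash
python3 -m creep '0 0 0 0 -2 -3 1;0 0 0 0 -6 -10 1;0 0 0 0 -14 -20 1;0 0 0 0 -25 -32 1;0 0 0 0 -39 -43 1;0 0 0 0 -54 -54 1;0 0 0 0 -70 -64 1;0 0 0 0 -86 -70 1;0 0 0 0 -100 -74 1;0 0 0 0 -113 -74 1;0 0 0 0 -122 -71 1;0 0 0 0 -127 -66 1;0 0 0 0 -128 -57 1;0 0 0 0 -125 -48 1;0 0 0 0 -121 -40 1;0 0 0 0 -117 -32 1;0 0 0 0 -112 -24 1;0 0 0 0 -107 -17 1;0 0 0 0 -100 -10 1;0 0 0 0 -92 -3 1'
python3 - <<'E'
import meas
meas.knob(("side",))
E
python3 plan.py 15 2
```

```text
clock: 9.3
ee_pos: [0.5387, 0.0754, 0.1618]
eef_rot: [-2.337, 1.571, -0.245]
wrist_force: [-0.4, -0.7, -1.8]
finger_gap: -0.0
side t 9.300 ang 1.503 r 0.099 conf 0.87
fit [3.123 1.369 0.063] clock 9.4 w 1.1272208721802062 off mm [-15.9   0.9   0.1] res [-0.065 -0.012  0.002  0.013]
-0 11 6 | -0 31 16 | -0 40 18 | -0 49 20 | -0 58 20 | -0 67 20 | -0 76 19 | -0 85 17 | -0 94 15 | -0 102 11 | -0 110 7 | -0 117 3 | -0 124 -3 | -0 131 -9 | -0 138 -17 |
```

```bash
python3 -m creep '0 0 0 0 18 10 1;0 0 0 0 31 16 1;0 0 0 0 40 18 1;0 0 0 0 49 20 1;0 0 0 0 58 20 1;0 0 0 0 67 20 1;0 0 0 0 76 19 1;0 0 0 0 85 17 1;0 0 0 0 94 15 1;0 0 0 0 102 11 1;0 0 0 0 110 7 1;0 0 0 0 117 3 1;0 0 0 0 124 -3 1;0 0 0 0 131 -9 1;0 0 0 0 140 -20 1'
python3 - <<'E'
import meas
meas.knob(("side",))
E
python3 plan.py 20 0
```

```text
clock: 10.65
ee_pos: [0.4279, -0.0124, 0.1617]
eef_rot: [-1.087, 1.571, 1.006]
wrist_force: [0.7, -0.5, -0.8]
finger_gap: 0.0001
side t 10.650 ang 2.886 r 0.101 conf 0.94
fit [3.121 1.38  0.073] clock 10.75 w 1.0043746913879374 off mm [-1.6  4.4  0.3] res [-0.014  0.001  0.039 -0.01 ]
-0 4 -2 | -0 8 -9 | -0 12 -17 | -0 15 -24 | -0 17 -32 | -0 19 -40 | -0 20 -48 | -0 20 -56 | -0 20 -64 | -0 19 -72 | -0 18 -79 | -0 16 -87 | -0 13 -94 | -0 10 -101 | -0 7 -108 | -0 2 -114 | -0 -2 -120 | -0 -7 -126 | -0 -12 -131 | -0 -19 -137 |
```

```bash
python3 -m creep '0 0 0 0 4 -2 1;0 0 0 0 8 -9 1;0 0 0 0 12 -17 1;0 0 0 0 15 -24 1;0 0 0 0 17 -32 1;0 0 0 0 19 -40 1;0 0 0 0 20 -48 1;0 0 0 0 20 -56 1;0 0 0 0 20 -64 1;0 0 0 0 19 -72 1;0 0 0 0 18 -79 1;0 0 0 0 16 -87 1;0 0 0 0 13 -94 1;0 0 0 0 10 -101 1;0 0 0 0 7 -108 1;0 0 0 0 2 -114 1;0 0 0 0 -2 -120 1;0 0 0 0 -7 -126 1;0 0 0 0 -13 -132 1;0 0 0 0 -22 -139 1'
python3 - <<'E'
import meas
meas.knob(("side",))
E
python3 plan.py 20 0
```

```text
clock: 12.42
ee_pos: [0.5171, -0.1217, 0.1616]
eef_rot: [0.771, 1.571, 2.863]
wrist_force: [-0.9, -0.1, 0.3]
finger_gap: 0.0
side t 12.417 ang -1.712 r 0.099 conf 0.83
fit [3.121 1.38  0.073] clock 12.5167 w 0.8764329679724593 off mm [ 2.3 -1.5  0.5] res [ 0.001  0.039 -0.011  0.   ]
-1 -7 -6 | -1 -14 -9 | -1 -21 -12 | -1 -27 -14 | -0 -34 -16 | -0 -41 -18 | -0 -48 -18 | -0 -55 -19 | -0 -62 -18 | -0 -69 -18 | -0 -75 -17 | -0 -82 -15 | -0 -88 -13 | -0 -94 -11 | -0 -100 -8 | -0 -106 -5 | -0 -112 -1 | -0 -117 2 | -0 -122 6 | -0 -127 12 |
```

Prediction holds to a few mm. Continuing.

```bash
python3 -m creep '0 0 0 0 -7 -5 1;0 0 0 0 -14 -9 1;0 0 0 0 -21 -12 1;0 0 0 0 -27 -14 1;0 0 0 0 -34 -16 1;0 0 0 0 -41 -18 1;0 0 0 0 -48 -18 1;0 0 0 0 -55 -19 1;0 0 0 0 -62 -18 1;0 0 0 0 -69 -18 1;0 0 0 0 -75 -17 1;0 0 0 0 -82 -15 1;0 0 0 0 -88 -13 1;0 0 0 0 -94 -11 1;0 0 0 0 -100 -8 1;0 0 0 0 -106 -5 1;0 0 0 0 -112 -1 1;0 0 0 0 -117 2 1;0 0 0 0 -122 6 1;0 0 0 0 -128 13 1'
python3 - <<'E'
import meas
from h import *
im=meas.ctrl.get_image("wrist"); side=meas.ctrl.get_image("side")
cv2.imwrite("pics/c.png",cv2.cvtColor(np.hstack([cv2.resize(im,(400,300)),cv2.resize(side,(400,300))]),cv2.COLOR_RGB2BGR))
open("log.txt","a").write("")
s=meas.ctrl.read_state()["clock"]; E=np.linalg.inv(np.array(ctrl.camera_params("side")["extrinsics"]))
for d in ctrl.tip_of("side","knob_top")[:2]:
    q=(E@np.r_[d["point"],1])[:3]; a=np.arctan2(q[1]-meas.c[1],q[0]-meas.c[0]); print(s-.05,q,a)
    if abs(np.hypot(*(q[:2]-meas.c))-.1)<.02: open("log.txt","a").write("%f %f\n"%(s-.05,a))
E
python3 plan.py 20 0
```

```text
clock: 14.18
ee_pos: [0.6213, -0.0462, 0.1616]
eef_rot: [2.944, 1.571, -1.248]
wrist_force: [0.2, 0.0, -0.1]
finger_gap: 0.0002
14.2333 [ 0.62280179 -0.04060533  0.10499523] -0.17401853484230353
fit [3.128 1.37  0.069] clock 14.3333 w 0.7631822582023454 off mm [ 3.9 11.7  0.4] res [ 0.046 -0.01  -0.016  0.009]
-0 -13 13 | -0 -16 19 | -0 -19 24 | -0 -21 30 | -0 -23 36 | -0 -25 42 | -0 -26 48 | -0 -27 53 | -0 -28 59 | -0 -28 65 | -0 -28 71 | -0 -28 77 | -0 -27 83 | -0 -26 88 | -0 -25 94 | -0 -23 99 | -0 -21 104 | -0 -19 109 | -0 -16 114 | -0 -13 120 |
```

View pics/c.png

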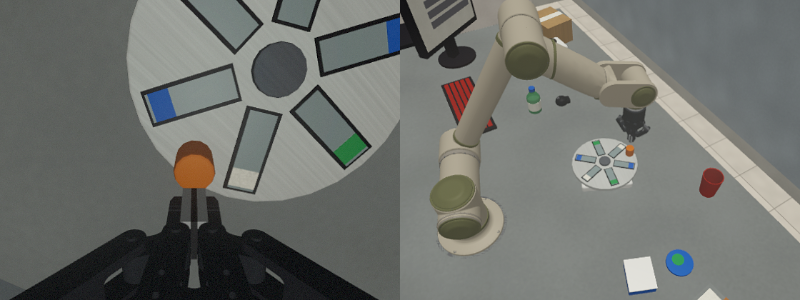

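The wrist view shows the knob at about (194,170) directly ahead of the fingertips, and the side view shows it under the gripper at (630,150). One more stretch for margin.

```bash
python3 -m creep '0 0 0 0 -13 13 1;0 0 0 0 -16 19 1;0 0 0 0 -19 24 1;0 0 0 0 -21 30 1;0 0 0 0 -23 36 1;0 0 0 0 -25 42 1;0 0 0 0 -26 48 1;0 0 0 0 -27 53 1;0 0 0 0 -28 59 1;0 0 0 0 -28 65 1;0 0 0 0 -28 71 1;0 0 0 0 -28 77 1;0 0 0 0 -27 83 1;0 0 0 0 -26 88 1;0 0 0 0 -25 94 1;0 0 0 0 -23 99 1;0 0 0 0 -21 104 1;0 0 0 0 -19 109 1;0 0 0 0 -16 114 1;0 0 0 0 -13 120 1'
python3 - <<'E'
import meas
meas.knob(("side",))
E
python3 plan.py 10 0
```

```text
clock: 16.0
ee_pos: [0.5721, 0.0642, 0.1616]
eef_rot: [3.095, 1.571, -1.096]
wrist_force: [-0.0, -0.1, -0.6]
finger_gap: 0.0
side t 16.000 ang 1.099 r 0.097 conf 0.81
fit [3.132 1.365 0.068] clock 16.1 w 0.648865666097339 off mm [-6.1  3.5  0.2] res [-0.007 -0.018 -0.001  0.007]
-0 7 10 | -0 10 14 | -0 14 18 | -0 18 22 | -0 22 25 | -0 26 28 | -0 30 31 | -0 35 34 | -0 39 36 | -0 44 39 |
```

Followed for about 6.5 s, with the carousel at 0.65 rad/s (above 0.45). Now I'll raise the gripper and wait for rest.

```bash
python3 -m creep '0 0 0 -15 5 7 1;0 0 0 -40 10 10 1;0 0 0 -70 10 10 1;0 0 0 -95 10 10 1;0 0 0 -110 10 10 1;0 0 0 -115 10 10 1;0 0 0 -115 10 10 1;0 0 0 -115 10 10 1;0 0 0 -115 10 10 1;0 0 0 -115 10 10 1;0 0 0 -115 10 10 1;0 0 0 -115 10 10 1;0 0 0 -115 10 10 1;0 0 0 -115 10 10 1;0 0 0 -115 10 10 1;0 0 0 -115 10 10 1;0 0 0 -115 10 10 1;0 0 0 -115 10 10 1;0 0 0 -115 10 10 1;0 0 0 -115 10 10 1' >/dev/null
python3 -m creep '0 0 0 0 0 0 1;0 0 0 0 0 0 1;0 0 0 0 0 0 1;0 0 0 0 0 0 1;0 0 0 0 0 0 1;0 0 0 0 0 0 1;0 0 0 0 0 0 1;0 0 0 0 0 0 1;0 0 0 0 0 0 1;0 0 0 0 0 0 1;0 0 0 0 0 0 1;0 0 0 0 0 0 1;0 0 0 0 0 0 1;0 0 0 0 0 0 1;0 0 0 0 0 0 1;0 0 0 0 0 0 1;0 0 0 0 0 0 1;0 0 0 0 0 0 1;0 0 0 0 0 0 1;0 0 0 0 0 0 1' >/dev/null
python3 -m creep '0 0 0 0 0 0 1;0 0 0 0 0 0 1;0 0 0 0 0 0 1;0 0 0 0 0 0 1;0 0 0 0 0 0 1;0 0 0 0 0 0 1;0 0 0 0 0 0 1;0 0 0 0 0 0 1;0 0 0 0 0 0 1;0 0 0 0 0 0 1;0 0 0 0 0 0 1;0 0 0 0 0 0 1;0 0 0 0 0 0 1;0 0 0 0 0 0 1;0 0 0 0 0 0 1;0 0 0 0 0 0 1;0 0 0 0 0 0 1;0 0 0 0 0 0 1;0 0 0 0 0 0 1;0 0 0 0 0 0 1' >/dev/null
python3 -m creep '0 0 0 0 0 0 1;0 0 0 0 0 0 1;0 0 0 0 0 0 1;0 0 0 0 0 0 1;0 0 0 0 0 0 1;0 0 0 0 0 0 1;0 0 0 0 0 0 1;0 0 0 0 0 0 1;0 0 0 0 0 0 1;0 0 0 0 0 0 1;0 0 0 0 0 0 1;0 0 0 0 0 0 1;0 0 0 0 0 0 1;0 0 0 0 0 0 1;0 0 0 0 0 0 1;0 0 0 0 0 0 1;0 0 0 0 0 0 1;0 0 0 0 0 0 1;0 0 0 0 0 0 1;0 0 0 0 0 0 1' >/dev/null
python3 -m creep '0 0 0 0 0 0 1;0 0 0 0 0 0 1;0 0 0 0 0 0 1;0 0 0 0 0 0 1;0 0 0 0 0 0 1;0 0 0 0 0 0 1;0 0 0 0 0 0 1;0 0 0 0 0 0 1;0 0 0 0 0 0 1;0 0 0 0 0 0 1;0 0 0 0 0 0 1;0 0 0 0 0 0 1;0 0 0 0 0 0 1;0 0 0 0 0 0 1;0 0 0 0 0 0 1;0 0 0 0 0 0 1;0 0 0 0 0 0 1;0 0 0 0 0 0 1;0 0 0 0 0 0 1;0 0 0 0 0 0 1'
python3 meas.py
python3 -m creep '0 0 0 0 0 0 1;0 0 0 0 0 0 1;0 0 0 0 0 0 1;0 0 0 0 0 0 1;0 0 0 0 0 0 1;0 0 0 0 0 0 1;0 0 0 0 0 0 1;0 0 0 0 0 0 1;0 0 0 0 0 0 1;0 0 0 0 0 0 1;0 0 0 0 0 0 1;0 0 0 0 0 0 1;0 0 0 0 0 0 1;0 0 0 0 0 0 1;0 0 0 0 0 0 1;0 0 0 0 0 0 1;0 0 0 0 0 0 1;0 0 0 0 0 0 1;0 0 0 0 0 0 1;0 0 0 0 0 0 1'
python3 meas.py
```

```text
clock: 24.43
ee_pos: [0.5589, 0.0677, 0.2766]
eef_rot: [-2.676, 1.571, -0.584]
wrist_force: [0.6, 0.2, 0.7]
finger_gap: -0.0002
side t 24.433 ang -2.066 r 0.098 conf 0.96
side t 24.533 ang -2.125 r 0.100 conf 0.86
[0.55891284 0.06772254 0.27661819] 24.6333 [ 0.5810372   0.2682843  -0.34289149]
clock: 26.3
ee_pos: [0.5589, 0.0677, 0.2766]
eef_rot: [-2.227, 1.571, -0.135]
wrist_force: [-1.2, -0.4, 0.1]
finger_gap: -0.0002
side t 26.300 ang -1.986 r 0.102 conf 0.70
side t 26.400 ang -2.040 r 0.101 conf 0.80
[0.55891199 0.06775126 0.27662294] 26.5 [ 0.37309754  0.25966141 -0.21742294]
```

```bash
python3 -m creep '0 0 0 0 0 0 1;0 0 0 0 0 0 1;0 0 0 0 0 0 1;0 0 0 0 0 0 1;0 0 0 0 0 0 1;0 0 0 0 0 0 1;0 0 0 0 0 0 1;0 0 0 0 0 0 1;0 0 0 0 0 0 1;0 0 0 0 0 0 1;0 0 0 0 0 0 1;0 0 0 0 0 0 1;0 0 0 0 0 0 1;0 0 0 0 0 0 1;0 0 0 0 0 0 1;0 0 0 0 0 0 1;0 0 0 0 0 0 1;0 0 0 0 0 0 1;0 0 0 0 0 0 1;0 0 0 0 0 0 1'
python3 meas.py
python3 -m creep '0 0 0 0 0 0 1;0 0 0 0 0 0 1;0 0 0 0 0 0 1;0 0 0 0 0 0 1;0 0 0 0 0 0 1;0 0 0 0 0 0 1;0 0 0 0 0 0 1;0 0 0 0 0 0 1;0 0 0 0 0 0 1;0 0 0 0 0 0 1;0 0 0 0 0 0 1;0 0 0 0 0 0 1;0 0 0 0 0 0 1;0 0 0 0 0 0 1;0 0 0 0 0 0 1;0 0 0 0 0 0 1;0 0 0 0 0 0 1;0 0 0 0 0 0 1;0 0 0 0 0 0 1;0 0 0 0 0 0 1'
python3 -m creep '0 0 0 0 0 0 1;0 0 0 0 0 0 1;0 0 0 0 0 0 1;0 0 0 0 0 0 1;0 0 0 0 0 0 1;0 0 0 0 0 0 1;0 0 0 0 0 0 1;0 0 0 0 0 0 1;0 0 0 0 0 0 1;0 0 0 0 0 0 1;0 0 0 0 0 0 1;0 0 0 0 0 0 1;0 0 0 0 0 0 1;0 0 0 0 0 0 1;0 0 0 0 0 0 1;0 0 0 0 0 0 1;0 0 0 0 0 0 1;0 0 0 0 0 0 1;0 0 0 0 0 0 1;0 0 0 0 0 0 1'
python3 - <<'E'
import meas
from h import *
meas.knob(); cv2.imwrite("pics/s1.png",ctrl.get_image("side"));
E
python3 -m creep '0 0 0 0 0 0 1;0 0 0 0 0 0 1;0 0 0 0 0 0 1;0 0 0 0 0 0 1;0 0 0 0 0 0 1;0 0 0 0 0 0 1;0 0 0 0 0 0 1;0 0 0 0 0 0 1;0 0 0 0 0 0 1;0 0 0 0 0 0 1;0 0 0 0 0 0 1;0 0 0 0 0 0 1;0 0 0 0 0 0 1;0 0 0 0 0 0 1;0 0 0 0 0 0 1;0 0 0 0 0 0 1;0 0 0 0 0 0 1;0 0 0 0 0 0 1;0 0 0 0 0 0 1;0 0 0 0 0 0 1'
python3 - <<'E'
import meas
from h import *
meas.knob(); i=ctrl.get_image("side"); d=cv2.absdiff(cv2.imread("pics/s1.png"),i)
print("pixels changed",(d.max(2)>25).sum())
for q in("mouse","slide_box","buffer","coaster"): print(q,[(w("side",d["point"]).round(3),round(d["conf"],2)) for d in ctrl.tip_of("side",q)[:2]])
cv2.imwrite("pics/d.png",cv2.cvtColor(i,cv2.COLOR_RGB2BGR)); print(ctrl.read_state()["clock"])
E
```

```text
clock: 28.17
ee_pos: [0.5589, 0.0677, 0.2766]
eef_rot: [0.897, 1.571, 2.989]
wrist_force: [0.7, 0.3, -1.0]
finger_gap: 0.0005
side t 28.167 ang -1.995 r 0.099 conf 0.75
side t 28.267 ang -2.063 r 0.100 conf 0.96
[0.55891063 0.06772381 0.27661082] 28.3667 [-1.07879929  0.05336762  0.10885727]
clock: 30.03
ee_pos: [0.5589, 0.0677, 0.2766]
eef_rot: [0.264, 1.571, 2.356]
wrist_force: [-0.1, -0.0, 0.1]
finger_gap: -0.0001
clock: 31.7
ee_pos: [0.5589, 0.0677, 0.2766]
eef_rot: [0.947, 1.571, 3.039]
wrist_force: [0.8, -0.3, -0.6]
finger_gap: 0.0002
side t 31.700 ang -1.976 r 0.100 conf 0.78
side t 31.800 ang -2.056 r 0.100 conf 0.60
clock: 33.62
ee_pos: [0.5589, 0.0677, 0.2766]
eef_rot: [-0.164, 1.571, 1.928]
wrist_force: [-0.1, 1.2, 0.1]
finger_gap: -0.0001
side t 33.617 ang -2.001 r 0.099 conf 0.93
side t 33.717 ang -2.039 r 0.099 conf 0.81
pixels changed 0
mouse [(array([ 0.557,  0.434, -0.002]), 0.62), (array([ 0.425,  0.444, -0.003]), 0.22)]
slide_box [(array([ 0.403, -0.442, -0.001]), 0.82)]
buffer [(array([ 0.427,  0.447, -0.001]), 0.61), (array([ 0.545, -0.464, -0.003]), 0.39)]
coaster [(array([ 0.545, -0.464, -0.001]), 0.8)]
34.0667
```

View pics/d.png

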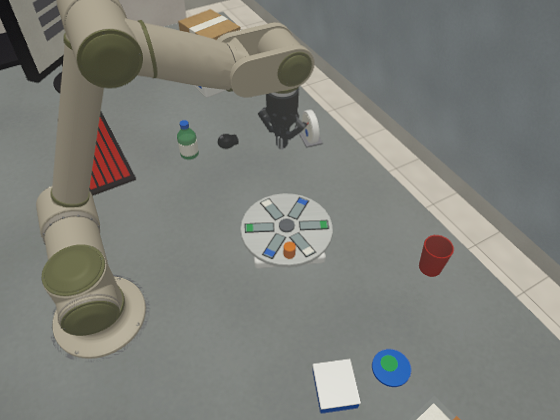

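The carousel is at rest with the knob at (289,250): no pixels changed over 2 s. All bystanders are in place and the gripper is well clear.

```bash
python3 -c "
from station import ctrl
print(ctrl.hand_in())"
```

```text
the job is handed in; nothing more can be done
None
```

The job is done and handed in: the carousel was pushed, followed while it coasted, and left to stop on its own.

- **Push:** I pushed the knob once from behind with shut fingers and let go. It then turned anticlockwise at about 1.37 rad/s, or 4.6 s per turn.
- **Following:** I kept the shut fingertips about 38 mm over the knob's top from about 9.5 s to 16.1 s on the clock. The sideways offset, from a fit to the camera readings, was usually a few mm. At the checks after catching up it reached at most about 12 mm, during a camera pause. It was about 16 mm at 9.4 s, just before I caught up with the knob. At the end of the stretch the carousel was still at 0.65 rad/s, about 9.7 s per turn.
- **Rest:** I raised the gripper clear and waited. The final side-camera check, at about 34 s, showed no pixels changed over 2 s. The mouse, slide box, buffer and coaster were where they started, within measurement error. Every wrist-force reading I took was under 2 N; force was not read during the push itself.

**Disagreements:** The two camera views disagreed on the knob's resting angle by 0.04 to 0.08 rad (4 to 8 mm). The networks gave a few wrong reports, such as taking the mouse for the coaster, which I discarded against the pictures. The fitted slowing rate (0.068 rad/s per second) predicted rest at about 25.6 s, and the carousel already looked still at 24.4 s.

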